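Cull the odd keepsake box, then raise and hold the telescoping card stand

ROBOT

A 7-joint arm with a two-finger parallel gripper is mounted at the origin on a cart in front of the work surface, level with it; the furniture and walls round the work are solid. World frame = base frame: x ahead of the robot, y to its left, z up, the work surface at z = 0. Lengths are in m, angles in rad, forces in N, time in s.
With the tool pointing down it reaches from about 0.425 to 1.025 m from the base axis. Payload 9.4 kg.
Tool frame: the origin (TCP) lies midway between the tips of the shut fingers; the grasp point (between the pads) lies 19 mm behind it (r.tcp_to_grasp is the z of the grasp point in the tool frame, in m); z points along the fingers, y is the line along which they close (so a half turn about z gives the same grasp; the last joint's range is limited). The gripper opens to 85 mm and grips with 20 to 120 N. Pads are 22 mm wide; open, the fingers measure 114 mm over their backs; the gripper's body (76 mm by 85 mm) begins 54 mm behind the grasp point. The pads swing forward as they close: fully open they stand 13 mm farther back than shut.
Start: joints at [-1.286, 0.599, -0.003, 1.599, 0.002, 0.943, -0.08], TCP at [0.257, 0.678, 0.231] pointing down, gripper open.
Joint ranges: [-2.57, 2.57], [-0.35, 1.97], [-1.29, 1.29], [0.11, 2.56], [-1.05, 4.19], [0.11, 1.86], [-2.63, 2.63]. Speed limits (rad/s): [2.22, 2.22, 3.01, 3.01, 3.14, 3.14, 3.14].

INTERFACE

Orientations are given as a unit quaternion [w, x, y, z].
In Python, from station import r, cams, nets gives the robot as it stands. The module is installed in compiled form; this text tells all that it offers.
- The arm moves only by the shell command python3 -m handwheel 'ROWS' [FORCE]. ROWS is a JSON object of lists of equal length, an entry for each row: "slide": the shift along the tool's x, y, z in mm, a list of three; "delta_rot": the turn, a rotation vector about the tool's x, y, z in degrees, a list of three; "grip": the finger opening in mm, from 0 to 85.4. A call has 1 to 20 rows; each row is the pose to reach, as a shift and turn from the pose commanded when the call began, along the tool's axes at that moment; what a row does not reach only later rows make up. A row lasts 1/10 s, in which the tool goes at most 50 mm and 8.59 degrees, less where a joint would pass 70% of its speed; a pose out of reach is approached as far as the arm can. A call with a gripper value outside its range is refused whole. The fingers move at their own pace and stop on an object; FORCE is the grip in N (left out, the last holds). Time passes only in rows, so rows that repeat a pose let the fingers close. It gives the time, the measured TCP pose, the force, the opening and the grip force at its end, in the units of the state.
- r.get_obs(): the state, without advancing time (a new reading comes with each control period).
- cams.camera(name): name is "side" or "top" or "wrist"; returns a dict with "image" (420x560x3 uint8, red, green, blue), "vertical_fov" (degrees; the focal length in pixels is half the picture's height over the tangent of half this angle, whatever the lens; pixels are square), "cx", "cy" (the principal point, pixels), "k1" (the pictures are not rectified: a ray, as slopes to the right and down, at radius r is drawn at 1 + k1 r^2 times it, then the intrinsics apply), "eye" and "rotation" of the camera in the world; the wrist camera has in their place "tool_from_camera" (4x4, takes a point from camera to tool coordinates, whose origin is the TCP and whose axes are the flange's). Camera axes: x right, y down, z forward; pixel columns grow to the right and rows downward; lengths in m; the calibration is good to about 2 mm. A picture is of the moment at which its call begins: read the wrist's pose just before it. There is no depth.
- r.close_job(): hands the job in; it is judged then, once.
Trained networks look in the newest picture that a camera, given by its name, has taken for a name from the list of things; names that differ only in an ending like _2 or _b are one class to them, and where a whole thing is asked for, a point or a joint stands for the part that bears it (a point fixed in the world has none). Each returns a list of dicts, best first, with "conf" (0 to 1); they miss things now and then, are a little off and sometimes report something else, mostly with a low value. They report only what shows in the picture. A call takes as long as a camera call.
- nets.look_for(camera, label): "box" ([left, top, right, bottom] in pixels, round what is visible of it).
- nets.spot_point(camera, label): "at" ([row, column] in pixels: a listed point, or the origin of a listed thing).
The state is a dict: "t": time; "qpos": joint angles; "joint_velocities": joint speeds; "joint_torque": joint torques, N m; "tool_pos": TCP position; "tcp_rot": TCP orientation; "wrist_force": force on the tool from outside, world axes, zero at the start; "ft_torque": the same for the moment, N m; "finger_gap": opening from 0.0 (shut) to 1.0 (fully open); "grasp_force": force on a finger pad.
Only numpy, scipy, OpenCV 4.12 (cv2) and the standard library are available. Lean on these libraries where they do the work, as an engineer would, in place of code of your own. Each camera call takes 0.05 s, during which the arm holds its last target. There are 200 camera calls.

TASK

Get the keepsake-box offer ready: one of the four carved boxes in the group is not like the others (slimmer and taller), so take it out and stand it upright in the wooden returns tray at the front left, leaving the other three boxes and everything else where they are. Then raise the card stand behind the boxes: press the release button on its grip head, keep it pressed and pull the head up past the first stop to the second stop, with the heavy foot staying flat on the table where it is. Finish while still holding the head up there at full height, because the clamp ring is still loose and the card would sink back; someone else will tighten it.

Things in the scene. Friction and masses are not known exactly. Their poses are not given: they have to be found in the camera images.
- box_odd: the odd keepsake box: the same plain red-brown carved wood as the other three, but slimmer and taller, 53 (x) x 51 (y) x 61 mm high, solid, about 0.14 kg; grip it across either pair of parallel sides. Origin: centre of its underside, z up.
- box_a: one of the three alike carved keepsake boxes, plain red-brown wood with a lid that does not open, 63 (x) x 57 (y) x 46 mm high. Origin: centre of its underside, z up. Not to be moved (bystander).
- box_b: one of the three alike carved keepsake boxes, plain red-brown wood with a lid that does not open, 63 (x) x 57 (y) x 46 mm high. Origin: centre of its underside, z up. Not to be moved (bystander).
- box_c: one of the three alike carved keepsake boxes, plain red-brown wood with a lid that does not open, 63 (x) x 57 (y) x 46 mm high. Origin: centre of its underside, z up. Not to be moved (bystander).
- tray: shallow open wooden returns tray at the front left of the table, fixed to the table, outside 115 (x) x 165 (y) mm, rim 22 mm high, walls and floor 6 mm thick, so inside 103 x 153 mm. Origin: centre of its underside on the table (its inner floor is 6 mm higher), x across the short way.
- stand: telescoping card stand behind the boxes, loose: round cast-iron foot 130 mm across (2.4 kg, only its weight holds it), upright steel tube 25 mm across, out of which slides a thin stem (joint stem) with a black grip head on top and a framed blank card in front of it. Origin: centre of the foot's underside, z up; the card faces its -x, the button its +y.
- stem (a joint): how far the stem is drawn up, in m: 0 = down (start, caught), 0.05 = first stop (rests at 0.048), 0.10 = second stop (full height, hard stop). The catch holds it at the first two; with the button kept pressed it slides past the first stop. Drawing it up takes 5 to 6 N. At the second stop nothing catches: let go, it sinks to the first stop by its weight (0.42 kg).
- button (a joint): how far the sprung release button is pressed into the grip head, in m: 0 = out, 0.004 = fully in; the catch is free above 0.0035. Its spring is light: 1 N at first, 2 N fully in. Pinching the grip head along its y axis presses it against the far cheek and keeps it pressed.
- grip (a point): centre of the black grip head, 24 (x) x 30 (y) x 40 (z) mm, on top of the stem; it rises with the stem, its axes are the stand's. 196 mm above the table with the stem down. Along y the head is 35.5 mm wide over the button when out, 31.5 mm when in (cheek at y = -15 mm, button face at +20.5 mm out, +16.5 mm in).
- button_face (a point): centre of the outer face of the release button, a pale metal pad 17 mm wide and 26 mm high on the +y side of the grip head, at the height of the head's centre; it moves in towards -y of the stand.
- card (a point): centre of the framed blank card, 112 mm wide (y), 76 mm high (z), 7 mm thick, that rises with the stem; it lies 26 mm in front (-x) of the stem's axis and 88 mm below the grip head's centre, so its top edge is 50 mm below that centre.
- ring (a point): centre of the knurled black clamp ring at the top of the tube, on its axis, 145 mm above the table: 37 mm across, 22 mm high, a small wing screw on its +x side. It stands loose and does not hold the stem.
- jar_near: candle jar with a lid, 68 mm across, 102 mm high. Origin: centre of its underside. Bystander: not to be disturbed.
- jar_far: candle jar with a lid, 68 mm across, 102 mm high. Origin: centre of its underside. Bystander: not to be disturbed.
- compass: round pocket compass, closed, 60 x 54 x 16 mm. Origin: centre of its underside. Bystander: not to be disturbed.
- packet: flat filled packet, 85 x 62 x 16 mm, lying on the table. Origin: centre of its underside. Bystander: not to be disturbed.

How it is judged:
By the outcome, as a careful person would: the job done as asked, in the order asked, and still so for the second after the job is handed in, while the arm keeps its last pose, push and grip.
It also fails if it takes over 51 s, if anything falls off the work surface, if the arm or the gripper's body presses on something with over 40 N, if the wrist force passes 120 N, or if a joint passes its speed limit or range.

## Working session

There is one attempt and no reset: what is moved stays moved. The work goes in short steps, Python scripts to look and compute and a shell command to move; the robot and the scene stay as the last step left them, time stands still between calls to the robot, and variables do not carry over. Pictures are saved under pics/ and viewed, at most 10 in all, crops included, and the job is handed in when it is done.

```bash
mkdir -p pics; cat > h.py <<'E'
import numpy as np, cv2
from scipy.spatial.transform import Rotation as R
from station import r, cams, nets
def pose():
    o=r.get_obs(); q=o["tcp_rot"]; return np.array(o["tool_pos"]), R.from_quat([q[1],q[2],q[3],q[0]]).as_matrix()
def shot(name):
    p,Rm=pose(); c=cams.camera(name)
    if "tool_from_camera" in c:
        T=np.array(c["tool_from_camera"]); c["eye"]=p+Rm@T[:3,3]; c["rotation"]=Rm@T[:3,:3]
    c["eye"]=np.array(c["eye"]); c["rotation"]=np.array(c["rotation"])
    c["K"]=np.array([[c["image"].shape[0]/2/np.tan(np.radians(c["vertical_fov"]/2)),0,c["cx"]],[0,0,c["cy"]],[0,0,1]],float); c["K"][1,1]=c["K"][0,0]
    return c
def ray(c,row,col):
    u=cv2.undistortPoints(np.array([[[col,row]]],float),c["K"],np.array([c["k1"],0,0,0.]))[0,0]
    d=c["rotation"]@np.array([u[0],u[1],1]); return d/np.linalg.norm(d)
def onz(c,row,col,z):
    d=ray(c,row,col); return c["eye"]+d*(z-c["eye"][2])/d[2]
def proj(c,P):
    Rc=c["rotation"].T; return cv2.projectPoints(np.atleast_2d(P).astype(float),cv2.Rodrigues(Rc)[0],-Rc@c["eye"],c["K"],np.array([c["k1"],0,0,0.]))[0][:,0]
def tri(obs):
    A=0;b=0
    for c,row,col in obs:
        d=ray(c,row,col); M=np.eye(3)-np.outer(d,d); A=A+M; b=b+M@c["eye"]
    X=np.linalg.solve(A,b); return X,[float(np.linalg.norm((np.eye(3)-np.outer(ray(*o),ray(*o)))@(X-o[0]["eye"]))) for o in obs]
def save(c,n): cv2.imwrite(f"pics/{n}.png",c["image"][:,:,::-1])
E
python3 - <<'E'
from h import *
np.set_printoptions(precision=4,suppress=True)
print(pose(), r.get_obs()["t"], r.tcp_to_grasp)
for n in ["top","side","wrist"]:
    c=shot(n); save(c,n+"0"); print(n,c["eye"],c["rotation"].ravel(),c["K"][0,0],c["k1"])
    for l in ["box_odd","box_a","tray","stand","grip","button_face","card","ring","jar_near","compass","packet"]:
        for d in nets.spot_point(n,l)[:4]:
            if d["conf"]>.3: print(l,np.round(d["at"],1),round(d["conf"],2),end="; ")
    print()
E
```

```text
(array([0.2564, 0.6776, 0.2304]), array([[-0.9353,  0.3539, -0.0004],
       [ 0.3539,  0.9353, -0.0016],
       [-0.0001, -0.0016, -1.    ]])) 0.0 -0.0187
top [ 0.242  -0.0458  1.5867] [-0.0648  0.7111 -0.6964  0.0719] 474.29697239535614 -0.10465602139937118
box_odd [240.4 297. ] 0.82; box_a [214.  353.9] 0.85; box_a [211.3 313.7] 0.8; box_a [227.  390.9] 0.67; box_a [185.5 340.6] 0.41; tray [245.2 174.7] 0.7; stand [169.  305.4] 0.65; grip [151.9 303.6] 0.9; grip [213.8 354.7] 0.69; card [170.2 305.5] 0.89; card [158.8 305.8] 0.72; card [237.8 294.6] 0.33; ring [160.6 306.8] 0.72; jar_near [198.8 380.8] 0.62; compass [261.4 370.7] 0.56; packet [161.  305.9] 0.6; packet [228.2 391.5] 0.58; 
side [ 0.377 -1.287  0.763] [-0.525   0.8488 -0.0587  0.0217] 429.5029842912152 0.0031892087799372465
box_odd [261.3 254.5] 0.7; box_a [297.9 294.9] 0.97; box_a [286.3 255.5] 0.86; box_a [268.4 292.6] 0.65; tray [208.  238.2] 0.91; stand [257.5 333.6] 0.94; grip [205.3 335.1] 0.87; card [232.1 329.9] 0.83; card [206.3 330.9] 0.4; ring [219.7 336.6] 0.55; jar_near [313.5 320.4] 0.81; compass [314.2 242.6] 0.71; packet [329.3 290.9] 0.6; packet [261.3 254. ] 0.6; 
wrist [0.1917 0.7016 0.3732] [ 0.3549  0.9003  0.2518  0.9349 -0.3418 -0.0959 -0.0003  0.2695 -0.963 ] 336.75510279598615 -0.06660865607896595
```

```bash
sed -i 's/c\["rotation"\]=np.array(c\["rotation"\])/q=np.array(c["rotation"]); c["rotation"]=q if q.shape==(3,3) else R.from_quat(q[[1,2,3,0]]).as_matrix()/' h.py
```

```text
(no output)
```

View pics/top0.png

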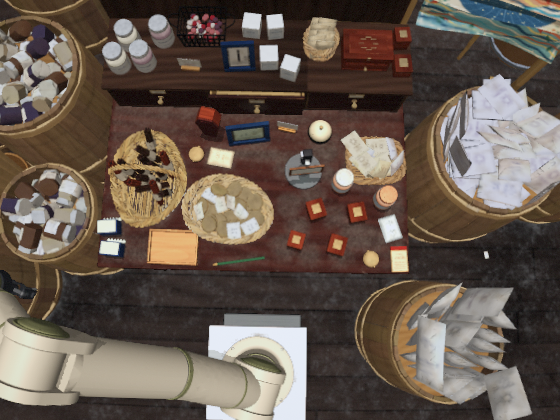

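View pics/side0.png

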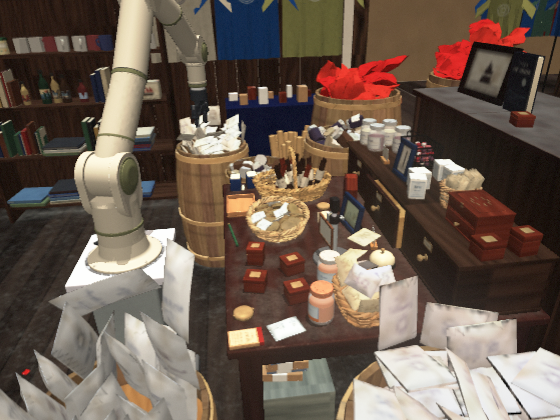

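```bash
python3 - <<'E'
from h import *
np.set_printoptions(precision=4,suppress=True)
print(r.get_obs()["t"])
t=shot("top"); s=shot("side")
print(t["rotation"],t["eye"])
def sp(cn,l,i=0): return nets.spot_point(cn,l)
T={l:sp("top",l) for l in ["box_odd","box_a","tray","stand","grip","button_face","card","ring","jar_near","compass"]}
S={l:sp("side",l) for l in T}
for l in T:
    print(l,[(np.round(d["at"],1),round(d["conf"],2)) for d in T[l][:4]],[(np.round(d["at"],1),round(d["conf"],2)) for d in S[l][:4]])
    best=[]
    for a in T[l][:4]:
        for b in S[l][:4]:
            X,e=tri([(t,*a["at"]),(s,*b["at"])])
            if max(e)<.01: print("   ",X,np.round(e,4),a["conf"],b["conf"])
for l in ["box_odd","box_a","stand","grip","card"]:
    print(l,[(np.round(d["box"],0),round(d["conf"],2)) for d in nets.look_for("top",l)[:4]],[(np.round(d["box"],0),round(d["conf"],2)) for d in nets.look_for("side",l)[:4]])
for c,n,w in [(t,"tc",(120,270,230,430)),(s,"sc",(170,340,210,370))]:
    a,b,cc,d=w; im=c["image"][a:b,cc:d,::-1]; cv2.imwrite(f"pics/{n}.png",cv2.resize(im,None,fx=3.5,fy=3.5,interpolation=cv2.INTER_CUBIC))
E
```

```text
1.8
[[ 0.0197 -0.9811  0.1925]
 [-0.9997 -0.0216 -0.0079]
 [ 0.0119 -0.1923 -0.9813]] [ 0.242  -0.0458  1.5867]
box_odd [(array([240. , 295.3]), 0.62), (array([182. , 339.9]), 0.43)] [(array([260.6, 256. ]), 0.73), (array([315.5, 244.1]), 0.32)]
    [ 0.4341 -0.1187  0.0042] [0.0005 0.0005] 0.62 0.73
box_a [(array([243.5, 337.3]), 0.74), (array([210.6, 314.8]), 0.73), (array([169.2, 301.6]), 0.71), (array([213.4, 353.3]), 0.7)] [(array([266. , 289.2]), 0.84), (array([295.1, 296.9]), 0.78), (array([327.4, 287.4]), 0.54)]
    [ 0.5333 -0.1827  0.0154] [0.001 0.001] 0.73 0.84
    [ 0.5544 -0.1921 -0.0921] [0.0001 0.0001] 0.73 0.78
    [ 0.5145 -0.2999  0.0943] [0.0013 0.0013] 0.7 0.84
    [ 0.5321 -0.3153  0.0038] [0.0024 0.0024] 0.7 0.78
tray [(array([245. , 171.7]), 0.9), (array([246.4, 334.5]), 0.16)] [(array([206.7, 241.9]), 0.64)]
    [ 0.4087  0.2967 -0.    ] [0.0002 0.0002] 0.9 0.64
    [ 0.3936 -0.219   0.2479] [0.0046 0.0046] 0.16 0.64
stand [(array([170.7, 303.7]), 0.89)] [(array([258.4, 333.4]), 0.73), (array([208.8, 239.3]), 0.67), (array([326.3, 286.6]), 0.65)]
    [ 0.679 
[... 761 characters left out ...]
252.]), 0.51)] [(array([246., 241., 269., 264.]), 0.66), (array([280., 250., 308., 277.]), 0.64)]
box_a [(array([344., 201., 366., 224.]), 0.94), (array([328., 235., 347., 256.]), 0.88), (array([304., 197., 331., 221.]), 0.59)] [(array([240., 269., 268., 292.]), 0.82), (array([284., 271., 310., 305.]), 0.66), (array([282., 248., 308., 275.]), 0.61)]
stand [(array([285., 146., 326., 192.]), 0.9)] [(array([314., 196., 346., 263.]), 0.81), (array([282., 249., 308., 278.]), 0.55)]
grip [(array([287., 146., 326., 174.]), 0.85)] [(array([318., 198., 342., 246.]), 0.72)]
card [(array([290., 148., 322., 176.]), 0.63), (array([344., 203., 365., 224.]), 0.63)] [(array([322., 198., 339., 250.]), 0.65)]
```

View pics/tc.png

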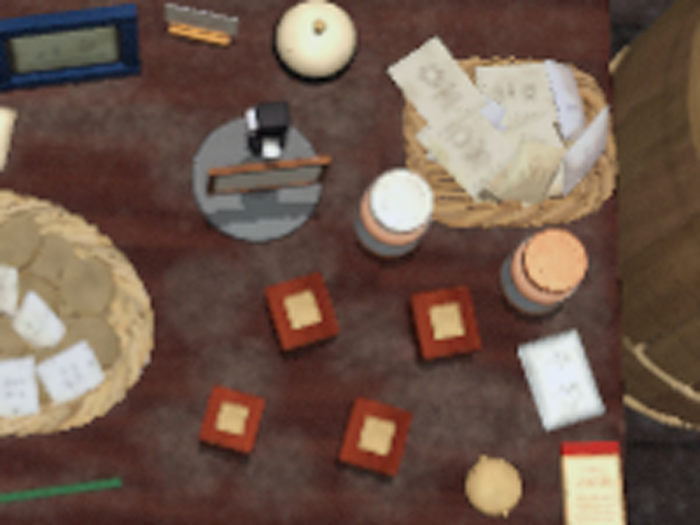

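View pics/sc.png

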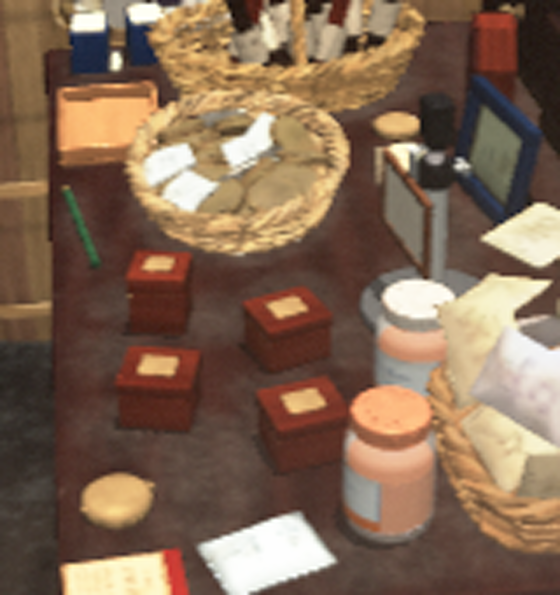

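```bash
cat >> h.py <<'E'
def plan(P,yaw=None):
    "tool slide (mm) and z-turn (deg) to TCP at world P with tool y at yaw deg"
    p,Rm=pose(); s=Rm.T@(np.array(P)-p)*1000
    a=None
    if yaw is not None:
        # full rotvec, tool pointing straight down
        y=np.array([np.cos(np.radians(yaw)),np.sin(np.radians(yaw)),0]); z=np.array([0,0,-1.]); x=np.cross(y,z)
        a=np.round(np.degrees(R.from_matrix(Rm.T@np.stack([x,y,z],1)).as_rotvec()),2)
    return np.round(s,1),a
E
python3 -c "
from h import *
print(r.get_obs()['t'],plan((.45,.30,.26),76),plan((.45,-.12,.26),76))"
```

```text
3.4 (array([-314.7, -285.1,  -28.7]), array([-0.  ,  0.  , -6.73])) (array([-463.3, -678. ,  -28.7]), array([-0.  ,  0.  , -6.73]))
```

```bash
python3 -m handwheel '{"slide":[[-35,-32,-3],[-70,-63,-6],[-105,-95,-10],[-140,-127,-13],[-175,-158,-16],[-210,-190,-20],[-245,-222,-23],[-280,-254,-26],[-315,-285,-29],[-315,-285,-29]],"delta_rot":[[0,0,-3],[0,0,-6],[0,0,-6.7],[0,0,-6.7],[0,0,-6.7],[0,0,-6.7],[0,0,-6.7],[0,0,-6.7],[0,0,-6.7],[0,0,-6.7]],"grip":[85,85,85,85,85,85,85,85,85,85]}' 40
python3 - <<'E'
from h import *
np.set_printoptions(precision=4,suppress=True)
c=shot("wrist"); save(c,"w_tray"); print(pose(),plan((.45,-.12,.26),76))
for d in nets.spot_point("wrist","tray")[:2]+nets.look_for("wrist","tray")[:2]: print(d, onz(c,*d["at"],0) if "at" in d else [onz(c,d["box"][j],d["box"][i],.022) for i,j in ((0,1),(0,3),(2,1),(2,3))])
E
```

```text
t: 4.4
tool_pos: [0.4537, 0.2934, 0.261]
tcp_rot: [0.001, 0.127, 0.992, -0.001]
wrist_force: [-0.5, -0.1, 0.4]
finger_gap: 0.996
grasp_force: 0.0
(array([0.4522, 0.2968, 0.2609]), array([[-0.9686,  0.2485,  0.0013],
       [ 0.2485,  0.9686, -0.0004],
       [-0.0013, -0.    , -1.    ]])) (array([-101.4, -404.3,    1. ]), array([-0.  ,  0.08, -0.39]))
{'at': [132.1, 257.8], 'conf': 0.78} [0.3991 0.2848 0.    ]
{'box': [175.7, 61.2, 343.7, 199.6], 'conf': 0.72} [array([0.3042, 0.2213, 0.022 ]), array([0.4483, 0.1725, 0.022 ]), array([0.3498, 0.3938, 0.022 ]), array([0.4979, 0.3628, 0.022 ])]
```

```bash
python3 -m handwheel '{"slide":[[-11,-45,0],[-22,-90,0],[-33,-135,0],[-45,-180,0],[-56,-225,0],[-67,-270,0],[-78,-315,0],[-90,-360,0],[-101,-404,1],[-101,-404,1],[-101,-404,1]],"delta_rot":[[0,0,0],[0,0,0],[0,0,0],[0,0,0],[0,0,0],[0,0,0],[0,0,0],[0,0,0],[0,0,0],[0,0,0],[0,0,0]],"grip":[85,85,85,85,85,85,85,85,85,85,85]}' 40
python3 - <<'E'
from h import *
np.set_printoptions(precision=4,suppress=True)
c=shot("wrist"); save(c,"w_odd"); print(pose(),c["eye"])
np.savez("w_odd.npz",eye=c["eye"],rot=c["rotation"],K=c["K"],k1=c["k1"],im=c["image"])
for l in ("box_odd","box_a"):
  for d in nets.spot_point("wrist",l)[:4]+nets.look_for("wrist",l)[:4]: print(l,d, onz(c,*d["at"],0) if "at" in d else "")
E
```

```text
t: 5.65
tool_pos: [0.4508, -0.1158, 0.2591]
tcp_rot: [-0.0, 0.122, 0.993, 0.0]
wrist_force: [0.5, -0.2, -0.4]
finger_gap: 0.994
grasp_force: 0.0
(array([ 0.4508, -0.1148,  0.2591]), array([[-0.9706,  0.2407, -0.0002],
       [ 0.2407,  0.9706,  0.0007],
       [ 0.0004,  0.0006, -1.    ]])) [ 0.3836 -0.1     0.4011]
box_odd {'at': [157.8, 269.8], 'conf': 0.91} [ 0.4281 -0.118   0.    ]
box_odd {'box': [241.8, 136.5, 292.5, 195.8], 'conf': 0.79} 
box_a {'at': [271.1, 138.1], 'conf': 0.81} [ 0.5292 -0.3236 -0.    ]
box_a {'at': [253.8, 243.2], 'conf': 0.67} [ 0.5387 -0.1816  0.    ]
box_a {'at': [179.4, 161.4], 'conf': 0.61} [ 0.4209 -0.2522  0.    ]
box_a {'box': [121.3, 154.4, 182.2, 215.2], 'conf': 0.89} 
box_a {'box': [205.0, 227.5, 271.3, 300.6], 'conf': 0.6} 
box_a {'box': [94.6, 247.6, 154.1, 302.2], 'conf': 0.55}
```

View pics/w_odd.png

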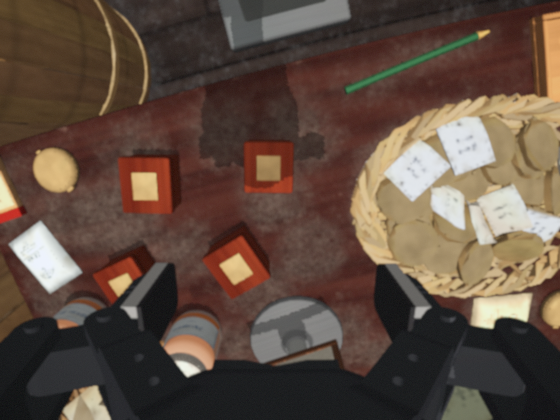

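```bash
python3 - <<'E'
from h import *
np.set_printoptions(precision=4,suppress=True)
w=dict(np.load("w_odd.npz")); w={"eye":w["eye"],"rotation":w["rot"],"K":w["K"],"k1":float(w["k1"]),"image":w["im"]}
im=w["image"]; hsv=cv2.cvtColor(im,cv2.COLOR_RGB2HSV)
print(im[167,235:300,0].tolist()); print(im[130:202,255,0].tolist())
t=shot("top"); s=shot("side")
print(tri([(w,167.5,268.3),(t,239.7,296.3)]), tri([(w,167.5,268.3),(t,239.7,296.3),(s,170+265/3.5,210+159/3.5)]))
P=onz(w,167.5,268.3,.061); print(P)
for a,b in [(142,244),(142,292),(192,292),(192,244)]: print(onz(w,a,b,.061))
E
```

```text
[83, 81, 82, 85, 83, 86, 84, 78, 81, 96, 111, 118, 120, 121, 119, 116, 112, 110, 111, 112, 112, 125, 151, 160, 162, 162, 162, 162, 162, 163, 163, 163, 164, 163, 163, 163, 162, 162, 161, 162, 159, 161, 160, 159, 154, 136, 117, 110, 109, 107, 106, 104, 104, 106, 107, 109, 106, 99, 88, 86, 90, 89, 88, 85, 82]
[53, 54, 56, 56, 56, 57, 56, 57, 57, 57, 62, 77, 95, 111, 118, 118, 116, 118, 117, 117, 118, 119, 118, 118, 118, 120, 122, 123, 121, 119, 116, 116, 115, 114, 113, 114, 112, 112, 112, 110, 112, 111, 111, 110, 110, 109, 110, 113, 113, 112, 112, 111, 109, 107, 110, 108, 109, 119, 139, 152, 155, 147, 129, 110, 106, 107, 106, 102, 102, 103, 101, 99]
(array([ 0.4193, -0.1151,  0.1405]), [0.0004470854930366694, 0.0004470854930366788]) (array([ 0.4313, -0.1192,  0.0598]), [0.0007171523114673931, 0.0023768066556610636, 0.0030923878292483274])
[ 0.4304 -0.1192  0.061 ]
[ 0.3998 -0.1363  0.061 ]
[ 0.4115 -0.0899  0.061 ]
[ 0.461  -0.1017  0.061 ]
[ 0.4489 -0.1498  0.061 ]
```

```bash
python3 -c "
from h import *
print(r.get_obs()['t'],plan((.4304,-.1192,.022),75.8))"
```

```text
6.0 (array([ 18.7,  -8.7, 237.3]), array([0.01, 0.  , 0.3 ]))
```

```bash
python3 -m handwheel '{"slide":[[19,-9,40],[19,-9,85],[19,-9,130],[19,-9,170],[19,-9,200],[19,-9,222],[19,-9,237],[19,-9,237],[19,-9,237],[19,-9,237],[19,-9,237],[19,-9,237],[19,-9,237],[19,-9,237],[19,-9,237],[19,-9,237]],"delta_rot":[[0,0,0],[0,0,0],[0,0,0],[0,0,0],[0,0,0],[0,0,0],[0,0,0],[0,0,0],[0,0,0],[0,0,0],[0,0,0],[0,0,0],[0,0,0],[0,0,0],[0,0,0],[0,0,0]],"grip":[85,85,85,85,85,85,85,85,65,40,40,40,40,40,40,40]}' 40
python3 - <<'E'
from h import *
np.set_printoptions(precision=4,suppress=True)
o=r.get_obs(); print(pose(),o["finger_gap"],o["grasp_force"],plan((.435,-.119,.15),75.8),plan((.45,.1,.2),75.8),plan((.41,.295,.15),83))
E
```

```text
t: 7.6
tool_pos: [0.4306, -0.1199, 0.0231]
tcp_rot: [0.001, 0.122, 0.993, 0.001]
wrist_force: [-1.2, 1.5, 7.1]
finger_gap: 0.599
grasp_force: 40.4
(array([ 0.4306, -0.1199,  0.0231]), array([[-0.9704,  0.2415,  0.0015],
       [ 0.2415,  0.9704,  0.001 ],
       [-0.0012,  0.0013, -1.    ]])) 0.5986483360112296 40.377434492111206 (array([  -4.2,    2.1, -126.9]), array([0.08, 0.07, 0.22])) (array([  34. ,  218.3, -176.6]), array([0.08, 0.07, 0.22])) (array([ 120. ,  397.8, -126.5]), array([ 0.07,  0.07, -6.98]))
```

```bash
python3 -m handwheel '{"slide":[[0,0,-20],[0,0,-50],[-2,0,-90],[-4,10,-125],[0,50,-135],[8,95,-140],[15,140,-140],[24,185,-140],[34,230,-140],[52,270,-140],[72,310,-140],[95,350,-140],[120,398,-140],[120,398,-140],[120,398,-140]],"delta_rot":[[0,0,0],[0,0,0],[0,0,0],[0,0,0],[0,0,0],[0,0,0],[0,0,0],[0,0,0],[0,0,0],[0,0,0],[0,0,0],[0,0,0],[0,0,0],[0,0,0],[0,0,0]],"grip":[40,40,40,40,40,40,40,40,40,40,40,40,40,40,40]}' 40
python3 - <<'E'
from h import *
np.set_printoptions(precision=4,suppress=True)
c=shot("wrist"); save(c,"w_t2"); print(pose(),r.get_obs()["grasp_force"])
w2=cv2.imread("pics/w_tray.png"); cv2.imwrite("pics/tr.png",np.hstack([cv2.resize(w2,(400,300)),cv2.resize(c["image"][:,:,::-1],(400,300))]))
np.savez("w_t2.npz",eye=c["eye"],rot=c["rotation"])
for d in nets.spot_point("wrist","tray")[:2]+nets.look_for("wrist","tray")[:2]: print(d, onz(c,*d["at"],0) if "at" in d else "")
E
```

```text
t: 9.1
tool_pos: [0.4089, 0.2968, 0.1624]
tcp_rot: [-0.0, 0.12, 0.993, 0.0]
wrist_force: [-0.4, -1.2, -1.3]
finger_gap: 0.591
grasp_force: 42.8
(array([0.4095, 0.2951, 0.1626]), array([[-0.9706,  0.2405,  0.    ],
       [ 0.2405,  0.9706,  0.0004],
       [ 0.0001,  0.0004, -1.    ]])) 42.79341459274292
{'at': [189.2, 263.6], 'conf': 0.71} [0.4021 0.2863 0.    ]
{'box': [155.8, 106.3, 367.2, 263.3], 'conf': 0.6}
```

View pics/tr.png

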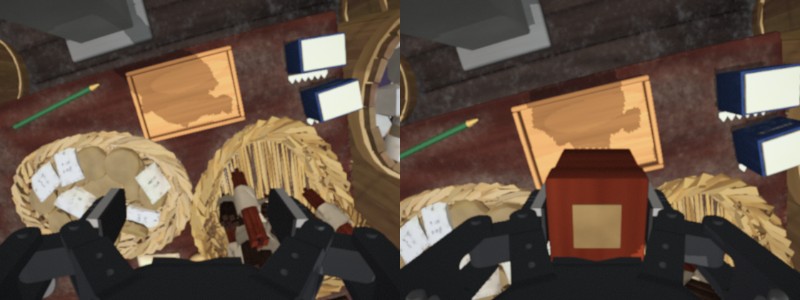

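```bash
python3 - <<'E'
from h import *
np.set_printoptions(precision=4,suppress=True)
c=shot("wrist"); k=1.4
for a,b in [(106,113),(78,248),(165,262)]: print(onz(c,a*k,b*k,.022))
p=onz(c,106*k,113*k,.022); q=onz(c,165*k,262*k,.022); m=(p+q)/2; m[2]=0; print("centre",m)
t=shot("top"); print(nets.look_for("top","tray")[:1]); print("top", [onz(t,a,b,.022) for a,b in [(230,147),(230,199),(265,199),(265,147)]])
print(plan((.409,.293,.0295),88))
E
```

```text
[0.3434 0.208  0.022 ]
[0.3514 0.3673 0.022 ]
[0.4582 0.3643 0.022 ]
centre [0.4008 0.2861 0.    ]
[{'box': [146.8, 230.5, 198.2, 265.2], 'conf': 0.87}]
top [array([0.4547, 0.3783, 0.022 ]), array([0.4589, 0.2034, 0.022 ]), array([0.3427, 0.1977, 0.022 ]), array([0.3382, 0.3704, 0.022 ])]
(array([  1.2,  -0.7, 133.1]), array([  0.01,   0.  , -12.17]))
```

```bash
python3 - <<'E'
from h import *
print(plan((.401,.287,.0295),88))
E
```

```text
(array([  7.5,  -8.5, 133. ]), array([ 1.000e-02,  0.000e+00, -1.217e+01]))
```

```bash
python3 -m handwheel '{"slide":[[7.5,-8.5,30],[7.5,-8.5,65],[7.5,-8.5,95],[7.5,-8.5,115],[7.5,-8.5,126],[7.5,-8.5,131],[7.5,-8.5,133],[7.5,-8.5,133],[7.5,-8.5,133],[7.5,-8.5,133],[7.5,-8.5,133],[7.5,-8.5,133],[7.5,-8.5,133],[7.5,-8.5,123],[7.5,-8.5,93],[7.5,-8.5,45],[7.5,-8.5,0],[7.5,-8.5,-50],[7.5,-8.5,-100],[7.5,-8.5,-100]],"delta_rot":[[0,0,-6],[0,0,-12],[0,0,-12.2],[0,0,-12.2],[0,0,-12.2],[0,0,-12.2],[0,0,-12.2],[0,0,-12.2],[0,0,-12.2],[0,0,-12.2],[0,0,-12.2],[0,0,-12.2],[0,0,-12.2],[0,0,-12.2],[0,0,-12.2],[0,0,-12.2],[0,0,-12.2],[0,0,-12.2],[0,0,-12.2],[0,0,-12.2]],"grip":[40,40,40,40,40,40,40,40,55,62,66,66,66,66,66,66,66,66,66,66]}' 40
python3 - <<'E'
from h import *
np.set_printoptions(precision=4,suppress=True)
c=shot("wrist"); save(c,"w_placed"); print(pose(),r.get_obs()["t"])
for d in nets.spot_point("wrist","box_odd")[:2]+nets.spot_point("wrist","tray")[:1]: print(d, onz(c,*d["at"],.006))
t=shot("top"); s=shot("side")
A=[tri([(t,*a["at"]),(s,*b["at"])]) for a in nets.spot_point("top","grip")[:1] for b in nets.spot_point("side","grip")[:1]]; print(A)
print(plan((.45,.1,.30),95),plan((.66,-.11,.33),101.5))
E
```

```text
t: 11.4
tool_pos: [0.4027, 0.289, 0.2681]
tcp_rot: [0.003, 0.016, 1.0, 0.003]
wrist_force: [0.6, -0.5, -0.2]
finger_gap: 0.774
grasp_force: 0.0
(array([0.4013, 0.289 , 0.2655]), array([[-0.9995,  0.0313,  0.0032],
       [ 0.0313,  0.9995,  0.0049],
       [-0.003 ,  0.005 , -1.    ]])) 11.45
{'at': [171.1, 273.5], 'conf': 0.97} [0.3987 0.2877 0.006 ]
[(array([ 0.68  , -0.1495,  0.1869]), [0.010471439481867252, 0.010471439481867038])]
(array([ -56. , -186.1,  -38.5]), array([-0.11, -0.09, -6.85])) (array([-272.6, -389.3,  -68.4]), array([ -0.11,  -0.09, -13.35]))
```

View pics/w_placed.png

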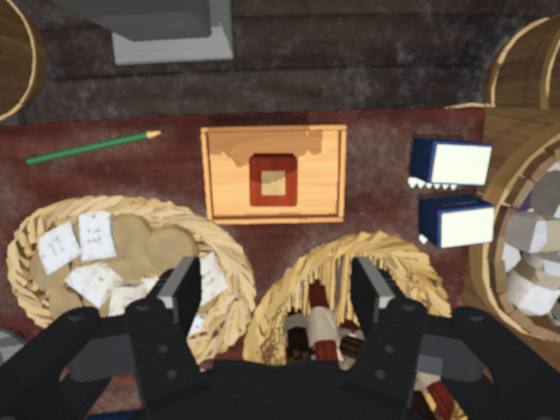

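```bash
python3 - <<'E'
from h import *
print(plan((.62,-.145,.34),101.5))
E
python3 -m handwheel '{"slide":[[-5,-20,-40],[-28,-60,-75],[-52,-103,-75],[-75,-145,-75],[-98,-188,-75],[-122,-232,-75],[-145,-275,-75],[-168,-318,-75],[-188,-358,-76],[-206,-395,-77],[-232,-427,-78],[-232,-427,-78],[-232,-427,-78]],"delta_rot":[[0,0,-2],[0,0,-6],[0,0,-10],[0,0,-13.4],[0,0,-13.4],[0,0,-13.4],[0,0,-13.4],[0,0,-13.4],[0,0,-13.4],[0,0,-13.4],[0,0,-13.4],[0,0,-13.4],[0,0,-13.4]],"grip":[66,66,66,66,66,66,66,66,66,66,66,66,66]}' 40
python3 - <<'E'
from h import *
np.set_printoptions(precision=4,suppress=True)
c=shot("wrist"); save(c,"w_s1"); print(pose(),c["eye"])
np.savez("w_s1.npz",eye=c["eye"],rotation=c["rotation"],K=c["K"],k1=c["k1"])
for l,z in (("grip",.196),("button_face",.196),("card",.108),("ring",.145),("stand",0)):
  for d in nets.spot_point("wrist",l)[:2]: print(l,d,onz(c,*d["at"],z))
E
```

```text
(array([-233.7, -425.5,  -78.2]), array([ -0.11,  -0.09, -13.35]))
t: 13.05
tool_pos: [0.6184, -0.1473, 0.3387]
tcp_rot: [-0.001, -0.099, 0.995, -0.0]
wrist_force: [0.3, 0.0, -0.3]
finger_gap: 0.778
grasp_force: 0.0
(array([ 0.6182, -0.146 ,  0.3389]), array([[-0.9799, -0.1995, -0.0025],
       [-0.1995,  0.9799,  0.0003],
       [ 0.0024,  0.0008, -1.    ]])) [ 0.5508 -0.1615  0.4809]
grip {'at': [259.4, 269.4], 'conf': 0.91} [ 0.675  -0.1422  0.196 ]
grip {'at': [102.8, 91.6], 'conf': 0.45} [ 0.5676 -0.3134  0.196 ]
button_face {'at': [162.9, 191.5], 'conf': 0.49} [ 0.6012 -0.2241  0.196 ]
button_face {'at': [264.2, 289.5], 'conf': 0.45} [ 0.6761 -0.1231  0.196 ]
card {'at': [205.2, 270.4], 'conf': 0.94} [ 0.6473 -0.148   0.108 ]
card {'at': [102.6, 91.3], 'conf': 0.49} [ 0.5726 -0.3606  0.108 ]
ring {'at': [238.4, 266.1], 'conf': 0.79} [ 0.6743 -0.1468  0.145 ]
stand {'at': [205.9, 270.1], 'conf': 0.55} [ 0.6763 -0.1443  0.    ]
```

View pics/w_s1.png

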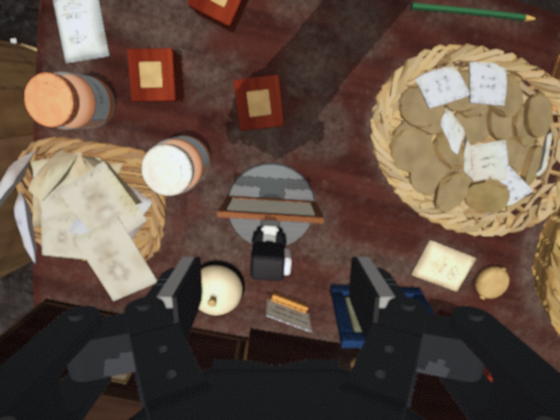

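```bash
python3 - <<'E'
from h import *
np.set_printoptions(precision=4,suppress=True)
w=dict(np.load("w_s1.npz")); w["k1"]=float(w["k1"])
im=cv2.imread("pics/w_s1.png")
# lower edge of card frame (back of card's top edge, z .146): strongest gradient per column
g=cv2.GaussianBlur(im,(3,3),0)[:,:,2].astype(int)
for col in range(224,318,8):
    print(col, g[205:232,col].tolist())
a=onz(w,215,219,.146); b=onz(w,219.5,322,.146); d=b-a; print(a,b,np.linalg.norm(d),np.degrees(np.arctan2(d[1],d[0])))
print(plan((.655,-.145,.27),99))
E
```

```text
224 [56, 55, 55, 55, 61, 81, 113, 142, 158, 162, 159, 148, 129, 107, 94, 89, 88, 86, 84, 83, 83, 83, 83, 84, 84, 85, 88]
232 [124, 125, 125, 123, 114, 105, 111, 132, 152, 161, 162, 157, 147, 135, 129, 128, 127, 124, 118, 112, 106, 100, 96, 95, 95, 95, 94]
240 [123, 124, 124, 123, 118, 106, 100, 115, 141, 158, 163, 162, 156, 147, 137, 132, 130, 130, 131, 131, 133, 133, 132, 131, 131, 131, 131]
248 [123, 123, 123, 124, 121, 111, 100, 103, 124, 145, 157, 160, 157, 147, 136, 130, 131, 132, 132, 132, 133, 133, 132, 132, 131, 131, 131]
256 [123, 122, 122, 123, 122, 117, 104, 97, 110, 135, 152, 159, 160, 156, 147, 138, 133, 132, 131, 130, 125, 116, 103, 90, 74, 56, 39]
264 [122, 122, 122, 122, 123, 119, 110, 100, 101, 116, 131, 136, 131, 120, 107, 98, 95, 95, 98, 109, 137, 174, 205, 222, 228, 223, 213]
272 [120, 121, 122, 123, 123, 122, 117, 105, 98, 108, 126, 129, 118, 108, 104, 102, 99, 98, 98, 106, 135, 179, 215, 232, 237, 237, 237]
280 [121, 121, 122, 122, 122, 122, 120, 111, 101, 104, 124, 142, 151, 152, 148, 137, 125, 117, 115, 114, 108, 95, 74, 51, 35, 29, 27]
288 [121, 122, 123, 123, 123, 123, 122, 117, 104, 95, 105, 128, 146, 152, 152, 148, 141, 134, 131, 131, 131, 131, 132, 133, 133, 132, 131]
296 [123, 123, 123, 123, 123, 123, 123, 120, 111, 101, 105, 124, 143, 151, 153, 149, 140, 132, 129, 130, 131, 131, 131, 132, 133, 133, 132]
304 [122, 122, 122, 122, 122, 122, 122, 122, 118, 105, 94, 103, 126, 144, 151, 151, 146, 139, 133, 130, 130, 129, 130, 130, 130, 128, 122]
312 [68, 75, 84, 92, 99, 107, 114, 118, 118, 110, 101, 105, 124, 142, 151, 151, 145, 132, 113, 99, 92, 89, 88, 87, 88, 90, 91]
[ 0.6582 -0.1997  0.146 ] [ 0.642  -0.0937  0.146 ] 0.10715418476853977 98.74168011788508
(array([-35.6,  -7.6,  70.3]), array([0.03, 0.  , 2.65]))
```

```bash
python3 -m handwheel '{"slide":[[-15,-3,30],[-30,-6,60],[-35,-8,70],[-35,-8,70],[-35,-8,70]],"delta_rot":[[0,0,2],[0,0,3],[0,0,3],[0,0,3],[0,0,3]],"grip":[66,66,66,66,66]}' 40
python3 - <<'E'
from h import *
np.set_printoptions(precision=4,suppress=True)
c=shot("wrist"); save(c,"w_s2"); p,Rm=pose(); print(p,np.degrees(np.arctan2(Rm[1,1],Rm[0,1])),c["eye"])
np.savez("w_s2.npz",eye=c["eye"],rotation=c["rotation"],K=c["K"],k1=c["k1"])
for l,z in (("grip",.196),("button_face",.196),("card",.108),("ring",.145),("stand",0)):
  for d in nets.spot_point("wrist",l)[:1]: print(l,d,onz(c,*d["at"],z))
cv2.imwrite("pics/z.png",cv2.resize(c["image"][150:300,180:380,::-1],None,fx=4,fy=4,interpolation=cv2.INTER_CUBIC))
E
```

```text
t: 13.85
tool_pos: [0.6544, -0.1472, 0.2714]
tcp_rot: [0.0, -0.075, 0.997, -0.0]
wrist_force: [0.4, -0.4, 0.2]
finger_gap: 0.772
grasp_force: 0.0
[ 0.6546 -0.1473  0.2719] 98.55819497031622 [ 0.5858 -0.158   0.4133]
grip {'at': [251.0, 277.1], 'conf': 0.55} [ 0.675  -0.1436  0.196 ]
button_face {'at': [251.9, 306.0], 'conf': 0.55} [ 0.6727 -0.1237  0.196 ]
card {'at': [189.6, 277.2], 'conf': 0.88} [ 0.6506 -0.1469  0.108 ]
ring {'at': [229.1, 276.8], 'conf': 0.57} [ 0.6764 -0.1435  0.145 ]
stand {'at': [193.0, 275.8], 'conf': 0.7} [ 0.6781 -0.144   0.    ]
```

View pics/z.png

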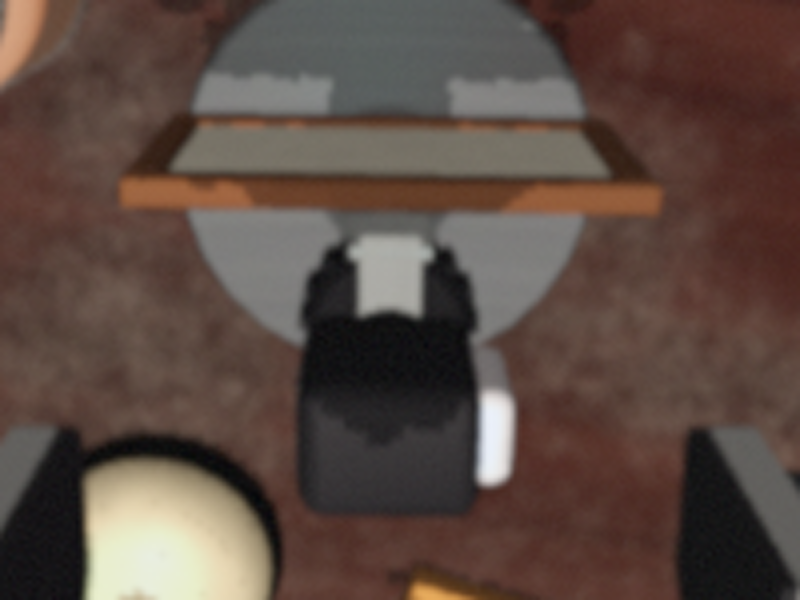

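```bash
python3 - <<'E'
from h import *
np.set_printoptions(precision=4,suppress=True)
L=lambda n:{k:(float(v) if k=="k1" else v) for k,v in np.load(n).items()}
a=L("w_s1.npz"); b=L("w_s2.npz"); t=shot("top"); s=shot("side")
tp=nets.spot_point("top","grip")[:1]; sp=nets.spot_point("side","grip")[:1]
ob=[(a,259.4,269.4),(b,251.,277.1)]; print(tri(ob))
obs=ob+[(t,*d["at"]) for d in tp]+[(s,*d["at"]) for d in sp]; print(tri(obs))
# button+head top corners from s2 crop
f=lambda x,y:(150+y/4,180+x/4)
P={k:onz(b,*f(*v),.216) for k,v in dict(bl=(299,512),br=(475,514),fl=(300,388),fr=(476,388)).items()}
print(P); yaw=np.radians(98.1); y=np.array([np.cos(yaw),np.sin(yaw)]); x=np.array([y[1],-y[0]])
for k in P: print(k,"x,y stand",x@P[k][:2],y@P[k][:2])
h=np.mean([P[k] for k in P],0); print(h)
# card ends, back top edge z=.146
A=onz(b,*f(121,208),.146);B=onz(b,*f(661,213),.146); print("card",y@A[:2],y@B[:2],x@A[:2],np.linalg.norm(B-A),np.degrees(np.arctan2(*(B-A)[[1,0]])))
# foot rim sides z~.0
fo=nets.spot_point("side","stand")[:1]
for n in (.010,.015): print("foot",y@onz(b,*f(190,115),n)[:2],y@onz(b,*f(586,115),n)[:2])
# button outer face
print("btn",y@onz(b,*f(515,440),.209)[:2])
E
```

```text
(array([ 0.6737, -0.1431,  0.1992]), [0.0007161617055766356, 0.0007161617055766299])
(array([ 0.6789, -0.1438,  0.1975]), [0.004443307659107766, 0.0041683104769694975, 0.0074870846168366145, 0.001185134447835391])
{'bl': array([ 0.6876, -0.1564,  0.216 ]), 'br': array([ 0.6837, -0.1282,  0.216 ]), 'fl': array([ 0.6662, -0.1591,  0.216 ]), 'fr': array([ 0.6621, -0.1317,  0.216 ])}
bl x,y stand 0.6586598086214708 -0.25175079883761126
br x,y stand 0.658806772323444 -0.2232789960291735
fl x,y stand 0.637123001976109 -0.2513655825069526
fr x,y stand 0.6369187280577576 -0.2237181239342222
[ 0.6749 -0.1439  0.216 ]
card -0.2921646651805395 -0.18127090995729714 0.6260309109655087 0.11089401671600108 97.9755733261587
foot -0.29691816770550405 -0.17669398646449624
foot -0.29619966283592664 -0.1774659804394003
btn -0.2165002175899568
```

```bash
python3 - <<'E'
from h import *
yaw=np.radians(98.1); y=np.array([np.cos(yaw),np.sin(yaw)]); x=np.array([y[1],-y[0]])
g=x*.648+y*(-.2364); print(g,plan((*g,.176),98.1),r.get_obs()["t"])
E
```

```text
[ 0.67484438 -0.14273759] (array([-20.6,   0.9,  94.4]), array([0.  , 0.01, 0.48])) 14.4
```

```bash
python3 -m handwheel '{"slide":[[-20.5,1,5],[-20.5,1,20],[-20.5,1,40],[-20.5,1,60],[-20.5,1,78],[-20.5,1,90],[-20.5,1,95],[-20.5,1,95],[-20.5,1,95],[-20.5,1,95],[-20.5,1,95]],"delta_rot":[[0,0,0.5],[0,0,0.5],[0,0,0.5],[0,0,0.5],[0,0,0.5],[0,0,0.5],[0,0,0.5],[0,0,0.5],[0,0,0.5],[0,0,0.5],[0,0,0.5]],"grip":[66,66,66,66,66,66,60,52,45,45,45]}' 40
python3 - <<'E'
from h import *
np.set_printoptions(precision=4,suppress=True)
o=r.get_obs(); p,Rm=pose(); yaw=np.radians(98.1); y=np.array([np.cos(yaw),np.sin(yaw)]); x=np.array([y[1],-y[0]])
print(p,x@p[:2],y@p[:2],np.degrees(np.arctan2(Rm[1,1],Rm[0,1])),Rm.T@o["wrist_force"],o["finger_gap"])
c=shot("wrist"); save(c,"w_s3"); np.savez("w_s3.npz",eye=c["eye"],rotation=c["rotation"],K=c["K"],k1=c["k1"])
cv2.imwrite("pics/z3.png",cv2.resize(c["image"][200:400,140:400,::-1],None,fx=3,fy=3,interpolation=cv2.INTER_CUBIC))
E
```

```text
t: 15.5
tool_pos: [0.6751, -0.1428, 0.176]
tcp_rot: [0.001, -0.07, 0.998, -0.0]
wrist_force: [0.7, -0.7, 0.8]
finger_gap: 0.522
grasp_force: 0.0
[ 0.6751 -0.1428  0.176 ] 0.6482490966723553 -0.23650272732981784 98.07616213341178 [-0.561  -0.8248 -0.8434] 0.5220253067368199
```

View pics/z3.png

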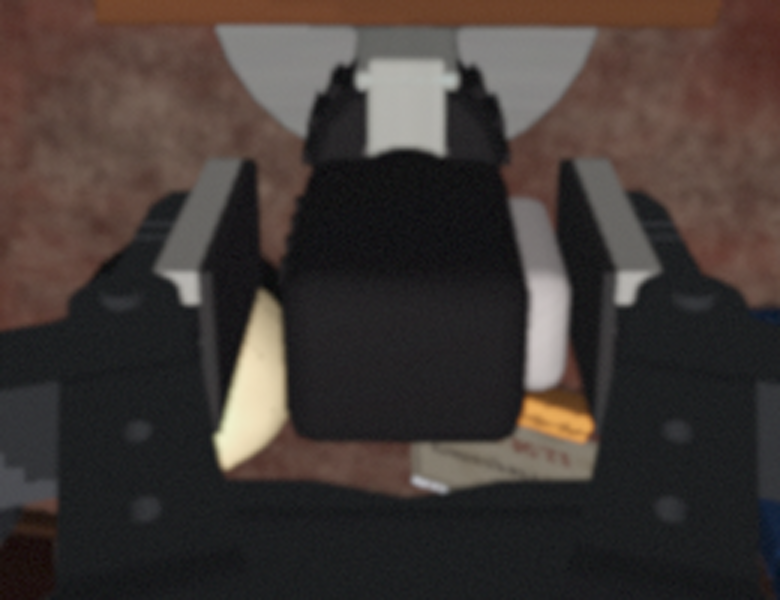

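```bash
python3 -m handwheel '{"slide":[[0,0.3,0],[0,0.3,0],[0,0.3,0],[0,0.3,0],[0,0.3,0]],"delta_rot":[[0,0,0],[0,0,0],[0,0,0],[0,0,0],[0,0,0]],"grip":[41,38,36,34.5,34.5]}' 20
python3 -m handwheel '{"slide":[[0,0,0],[0,0,0],[0,0,0],[0,0,0],[0,0,0]],"delta_rot":[[0,0,0],[0,0,0],[0,0,0],[0,0,0],[0,0,0]],"grip":[33,32,30,26,26]}' 20
python3 -m handwheel '{"slide":[[0,0,0],[0,0,0],[0,0,0],[0,0,0]],"delta_rot":[[0,0,0],[0,0,0],[0,0,0],[0,0,0]],"grip":[20,20,20,20]}' 60
```

```text
t: 16.05
tool_pos: [0.6748, -0.1422, 0.1753]
tcp_rot: [0.0, -0.07, 0.998, 0.0]
wrist_force: [0.3, 1.5, 0.9]
finger_gap: 0.404
grasp_force: 0.7
t: 16.55
tool_pos: [0.6749, -0.1431, 0.1755]
tcp_rot: [0.0, -0.07, 0.998, -0.0]
wrist_force: [1.4, -2.0, 2.9]
finger_gap: 0.353
grasp_force: 20.8
t: 16.95
tool_pos: [0.6749, -0.143, 0.1756]
tcp_rot: [0.0, -0.07, 0.998, -0.0]
wrist_force: [0.6, -3.9, 5.2]
finger_gap: 0.345
grasp_force: 59.8
```

```bash
python3 -m handwheel '{"slide":[[0,-0.3,-2],[0,-0.3,-6],[0,-0.3,-12],[0,-0.3,-18],[0,-0.3,-24],[0,-0.3,-30],[0,-0.3,-30]],"delta_rot":[[0,0,0],[0,0,0],[0,0,0],[0,0,0],[0,0,0],[0,0,0],[0,0,0]],"grip":[20,20,20,20,20,20,20]}' 60
python3 -m handwheel '{"slide":[[0,0,-6],[0,0,-12],[0,0,-18],[0,0,-24],[0,0,-30],[0,0,-36],[0,0,-42],[0,0,-42]],"delta_rot":[[0,0,0],[0,0,0],[0,0,0],[0,0,0],[0,0,0],[0,0,0],[0,0,0],[0,0,0]],"grip":[20,20,20,20,20,20,20,20]}' 60
```

```text
t: 17.65
tool_pos: [0.6748, -0.1429, 0.2052]
tcp_rot: [0.0, -0.07, 0.998, -0.0]
wrist_force: [2.3, -5.2, -4.0]
finger_gap: 0.345
grasp_force: 59.8
t: 18.45
tool_pos: [0.6748, -0.1428, 0.2472]
tcp_rot: [-0.0, -0.07, 0.998, -0.0]
wrist_force: [1.3, -3.9, -4.8]
finger_gap: 0.348
grasp_force: 59.9
```

```bash
python3 -m handwheel '{"slide":[[0,-0.5,-6],[0,-0.5,-12],[0,-0.5,-18],[0,-0.5,-23],[0,-0.5,-25.5],[0,-0.5,-25.5]],"delta_rot":[[0,0,0],[0,0,0],[0,0,0],[0,0,0],[0,0,0],[0,0,0]],"grip":[20,20,20,20,20,20]}' 60
python3 -m handwheel '{"slide":[[0,0,-0.5],[0,0,-1],[0,0,-1.5],[0,0,-1.5],[0,0,-1.5]],"delta_rot":[[0,0,0],[0,0,0],[0,0,0],[0,0,0],[0,0,0]],"grip":[20,20,20,20,20]}' 60
```

```text
t: 19.05
tool_pos: [0.6748, -0.1429, 0.2732]
tcp_rot: [0.0, -0.071, 0.998, 0.0]
wrist_force: [2.4, -2.3, -3.7]
finger_gap: 0.34
grasp_force: 60.0
t: 19.55
tool_pos: [0.6748, -0.143, 0.2742]
tcp_rot: [-0.0, -0.07, 0.998, 0.0]
wrist_force: [2.4, -1.8, -4.1]
finger_gap: 0.347
grasp_force: 59.9
```

```bash
python3 -m handwheel '{"slide":[[0,0,-0.4],[0,0,-0.8],[0,0,-0.8],[0,0,-0.8]],"delta_rot":[[0,0,0],[0,0,0],[0,0,0],[0,0,0]],"grip":[20,20,20,20]}' 60
python3 -m handwheel '{"slide":[[0,0,-0.3],[0,0,-0.5],[0,0,-0.5],[0,0,-0.5]],"delta_rot":[[0,0,0],[0,0,0],[0,0,0],[0,0,0]],"grip":[20,20,20,20]}' 60
```

```text
t: 19.95
tool_pos: [0.6749, -0.143, 0.2751]
tcp_rot: [0.0, -0.07, 0.998, 0.0]
wrist_force: [3.2, -0.7, -4.3]
finger_gap: 0.345
grasp_force: 60.0
t: 20.35
tool_pos: [0.6748, -0.1431, 0.2756]
tcp_rot: [0.0, -0.07, 0.998, 0.0]
wrist_force: [2.3, 0.0, -4.2]
finger_gap: 0.343
grasp_force: 60.0
```

```bash
python3 -m handwheel '{"slide":[[0,0,-0.3],[0,0,-0.6],[0,0,-0.6],[0,0,-0.6]],"delta_rot":[[0,0,0],[0,0,0],[0,0,0],[0,0,0]],"grip":[20,20,20,20]}' 60
python3 - <<'E'
from h import *
np.set_printoptions(precision=4,suppress=True)
t=shot("top"); s=shot("side"); w=shot("wrist"); save(s,"s_end"); save(w,"w_end")
o=r.get_obs(); print(o["t"],o["wrist_force"],pose()[0])
for l in ("grip","card","ring","stand"):
    for n,c in (("top",t),("side",s)): print(l,n,[(np.round(d["at"],1),d["conf"]) for d in nets.spot_point(n,l)[:1]])
E
```

```text
t: 20.75
tool_pos: [0.6747, -0.143, 0.2757]
tcp_rot: [-0.0, -0.07, 0.998, 0.0]
wrist_force: [4.1, -0.8, -10.0]
finger_gap: 0.343
grasp_force: 59.9
20.9 [  3.7921  -0.402  -12.0214] [ 0.6747 -0.143   0.2758]
grip top [(array([145.9, 310.8]), 0.9)]
grip side [(array([177.4, 334.9]), 0.62)]
card top [(array([162.3, 309. ]), 0.93)]
card side [(array([203.8, 329.5]), 0.57)]
ring top [(array([159.2, 307.6]), 0.89)]
ring side [(array([208.9, 241.1]), 0.2)]
stand top [(array([170.9, 304.4]), 0.97)]
stand side [(array([260.2, 332.1]), 0.78)]
```

```bash
python3 -m handwheel '{"slide":[[-0.4,0,0],[-0.7,0,0],[-0.7,0,0],[-0.7,0,0]],"delta_rot":[[0,0,0],[0,0,0],[0,0,0],[0,0,0]],"grip":[20,20,20,20]}' 60
python3 -c "
from h import *
w=shot('wrist'); s=shot('side'); o=r.get_obs(); print(o['wrist_force'],o['ft_torque'])
p=lambda n,l,k:[(np.round(d['at'],1),round(d['conf'],2)) for d in nets.spot_point(n,l)[:k]]
print(p('side','box_a',4),p('side','box_odd',1))
im=np.hstack([cv2.resize(s['image'][150:350,200:400],(400,400)),cv2.resize(w['image'],(400,400))]); cv2.imwrite('pics/end.png',im[:,:,::-1])"
```

```text
t: 21.7
tool_pos: [0.6749, -0.143, 0.2758]
tcp_rot: [-0.001, -0.07, 0.998, 0.0]
wrist_force: [0.1, -0.4, -17.4]
finger_gap: 0.346
grasp_force: 60.4
[ -2.10826212  -0.47227137 -16.77435454] [-0.01616765  0.00108543 -0.14778725]
[(array([294.9, 295.1]), 0.85), (array([268. , 291.2]), 0.83), (array([288.6, 257.7]), 0.76)] []
```

```bash
python3 -m handwheel '{"slide":[[0.15,0,0.1],[0.15,0,0.15],[0.15,0,0.15],[0.15,0,0.15],[0.15,0,0.15]],"delta_rot":[[0,0,0],[0,0,0],[0,0,0],[0,0,0],[0,0,0]],"grip":[20,20,20,20,20]}' 60
python3 - <<'E'
from h import *
np.set_printoptions(precision=4,suppress=True)
s=shot("side"); t=shot("top"); o=r.get_obs(); print(o["t"],o["wrist_force"],o["grasp_force"])
for n in ("box_odd","tray"): print(n,[(np.round(d["at"],1),round(d["conf"],2)) for d in nets.spot_point("top",n)[:2]])
# change of picture since the start, outside the arm: foot of stand / boxes
for n,c in (("top",t),("side",s)):
    a=cv2.imread(f"pics/{n}0.png").astype(int); d=np.abs(a-c["image"][:,:,::-1].astype(int)).max(2)
    R_={"top":dict(boxes=(197,258,300,370),comp=(245,275,362,412),pack=(180,235,376,402)),"side":dict(foot=(246,266,318,326),boxes=(266,306,240,310),jar=(281,325,308,338))}[n]
    for k,(y0,y1,x0,x1) in R_.items(): print(n,k,np.mean(d[y0:y1,x0:x1]).round(2),np.percentile(d[y0:y1,x0:x1],98))
E
```

```text
t: 22.4
tool_pos: [0.6752, -0.143, 0.2758]
tcp_rot: [-0.0, -0.07, 0.998, 0.0]
wrist_force: [-1.9, -0.6, -19.0]
finger_gap: 0.343
grasp_force: 60.6
22.5 [ -1.2967  -0.0637 -20.4772] 60.64480036497116
box_odd []
tray []
top boxes 5.29 45.0
top comp 2.24 6.0
top pack 2.08 4.0
side foot 4.01 29.099999999999966
side boxes 2.64 8.0
side jar 1.85 4.619999999999891
```

```bash
python3 -m handwheel '{"slide":[[0.1,0,0.3],[0.1,0,0.4],[0.1,0,0.4],[0.1,0,0.4],[0.1,0,0.4],[0.1,0,0.4],[0.1,0,0.4]],"delta_rot":[[0,0,0],[0,0,0],[0,0,0],[0,0,0],[0,0,0],[0,0,0],[0,0,0]],"grip":[20,20,20,20,20,20,20]}' 60
python3 -m handwheel '{"slide":[[0,0,0],[0,0,0],[0,0,0],[0,0,0],[0,0,0]],"delta_rot":[[0,0,0],[0,0,0],[0,0,0],[0,0,0],[0,0,0]],"grip":[20,20,20,20,20]}' 60
```

```text
t: 23.3
tool_pos: [0.6753, -0.1431, 0.2758]
tcp_rot: [0.0, -0.07, 0.998, 0.0]
wrist_force: [-2.9, 0.6, -13.6]
finger_gap: 0.339
grasp_force: 61.1
t: 23.8
tool_pos: [0.6754, -0.1431, 0.2758]
tcp_rot: [0.0, -0.07, 0.998, 0.0]
wrist_force: [-2.8, 1.5, -13.2]
finger_gap: 0.345
grasp_force: 61.3
```

```bash
python3 -m handwheel '{"slide":[[0.3,0,0.05],[0.3,0,0.05],[0.3,0,0.05],[0.3,0,0.05],[0.3,0,0.05],[0.3,0,0.05]],"delta_rot":[[0,0,0],[0,0,0],[0,0,0],[0,0,0],[0,0,0],[0,0,0]],"grip":[20,20,20,20,20,20]}' 60
python3 -m handwheel '{"slide":[[0,0,0],[0,0,0],[0,0,0],[0,0,0],[0,0,0],[0,0,0],[0,0,0],[0,0,0],[0,0,0],[0,0,0]],"delta_rot":[[0,0,0],[0,0,0],[0,0,0],[0,0,0],[0,0,0],[0,0,0],[0,0,0],[0,0,0],[0,0,0],[0,0,0]],"grip":[20,20,20,20,20,20,20,20,20,20]}' 60
python3 - <<'E'
from h import *
t=shot("top"); s=shot("side"); w=shot("wrist")
a=nets.spot_point
for l in ("stand","box_odd","box_a","grip"):
    A=a("top",l)[:4]; B=a("side",l)[:4]
    for x in A:
        for y in B:
            X,e=tri([(t,*x["at"]),(s,*y["at"])])
            if max(e)<.008 and -.03<X[2]<.4: print(l,np.round(X,3))
E
```

```text
t: 24.4
tool_pos: [0.6751, -0.1431, 0.2758]
tcp_rot: [0.0, -0.07, 0.998, 0.0]
wrist_force: [-4.0, 2.3, -11.0]
finger_gap: 0.342
grasp_force: 61.3
t: 25.4
tool_pos: [0.6751, -0.1432, 0.2757]
tcp_rot: [0.0, -0.07, 0.998, 0.0]
wrist_force: [-2.9, 2.3, -9.4]
finger_gap: 0.344
grasp_force: 61.6
stand [ 0.688 -0.141  0.004]
box_a [ 0.525 -0.305  0.085]
box_a [ 0.533 -0.318  0.005]
box_a [ 0.421 -0.256 -0.005]
```

```bash
python3 -m handwheel '{"slide":[[0.3,0.2,0],[0.3,0.2,0],[0.3,0.2,0],[0.3,0.2,0],[0.3,0.2,0],[0.3,0.2,0],[0.3,0.2,0],[0.3,0.2,0]],"delta_rot":[[0,0,0],[0,0,0],[0,0,0],[0,0,0],[0,0,0],[0,0,0],[0,0,0],[0,0,0]],"grip":[20,20,20,20,20,20,20,20]}' 60
python3 -m handwheel '{"slide":[[0,0,0],[0,0,0],[0,0,0],[0,0,0],[0,0,0],[0,0,0],[0,0,0],[0,0,0],[0,0,0],[0,0,0]],"delta_rot":[[0,0,0],[0,0,0],[0,0,0],[0,0,0],[0,0,0],[0,0,0],[0,0,0],[0,0,0],[0,0,0],[0,0,0]],"grip":[20,20,20,20,20,20,20,20,20,20]}' 60
```

```text
t: 26.75
tool_pos: [0.6749, -0.1431, 0.2757]
tcp_rot: [0.0, -0.07, 0.998, -0.0]
wrist_force: [0.3, 1.8, -6.1]
finger_gap: 0.343
grasp_force: 62.0
t: 27.75
tool_pos: [0.6749, -0.1431, 0.2757]
tcp_rot: [0.0, -0.07, 0.998, -0.0]
wrist_force: [3.3, 1.2, -7.4]
finger_gap: 0.345
grasp_force: 62.0
```

```bash
python3 -m handwheel '{"slide":[[-0.15,0.05,-0.1],[-0.15,0.05,-0.1],[-0.15,0.05,-0.1],[-0.15,0.05,-0.1],[-0.15,0.05,-0.1],[-0.15,0.05,-0.1]],"delta_rot":[[0,0,0],[0,0,0],[0,0,0],[0,0,0],[0,0,0],[0,0,0]],"grip":[20,20,20,20,20,20]}' 60
```

```text
t: 28.35
tool_pos: [0.6749, -0.143, 0.2757]
tcp_rot: [0.0, -0.07, 0.998, -0.0]
wrist_force: [3.5, -0.3, -8.4]
finger_gap: 0.342
grasp_force: 61.9
```

```bash
python3 -c "
from station import r
print(r.close_job())"
```

```text
the job is handed in; nothing more can be done
None
```

The slim box stands upright in the returns tray, and I handed the job in with the arm still pinching the card stand's head (button in) at the second stop, about 100 mm up; I saw no sign that the other boxes or the foot moved, but I had used up my pictures, so I checked the finished scene only by sensor readings and the trained networks.

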